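Hold open the blast cabinet's lid

ROBOT

A 7-joint arm with a two-finger parallel gripper is mounted at the origin on the work surface. World frame = base frame: x ahead of the robot, y to its left, z up, the work surface at z = 0. Lengths are in m, angles in rad, forces in N, time in s.
With the tool pointing down it reaches from about 0.425 to 0.95 m from the base axis. Payload 4.7 kg.
Tool frame: the origin (TCP) lies between the finger pads; the fingertips stand 25 mm ahead of it and the grasp point (between the pads) lies 6 mm ahead of it; x points along the fingers, z is the direction in which the jaws open and shut, and the axes are right-handed (so a half turn about x gives the same grasp; the last joint's range is limited). The gripper opens to 85 mm and grips with 20 to 120 N. Pads are 22 mm wide; open, the fingers measure 114 mm over their backs; the gripper's body (76 mm by 85 mm) begins 54 mm behind the grasp point. The pads swing forward as they close: fully open they stand 13 mm farther back than shut.
Start: joints at [1.099, 0.469, -0.049, 1.532, 0.024, 1.141, -0.082], TCP at [0.289, -0.61, 0.256] pointing down, gripper open.
Joint ranges: [-2.59, 2.59], [-0.33, 1.99], [-1.39, 1.29], [0.1, 2.45], [-1.04, 4.18], [0.21, 1.99], [-2.66, 2.66]. Speed limits (rad/s): [2.57, 2.57, 3.14, 3.14, 3.14, 3.14, 3.14].

INTERFACE

Orientations are given as a 3x3 rotation matrix whose columns are the frame's x, y, z axes.
In Python, from rig import * gives the robot as it stands. Calls block until the motion is done:
- movep(position, orientation): joint-space move of the TCP to a pose.
- move_l(position, attitude=None, feed=0.15, until_force=None): straight line of the TCP; attitude=None keeps the orientation; feed is the mean speed in m/s. With until_force (N) it stops when the force on the tool has changed by that much, and returns True; else False.
- move_joints(angles): joint-space move.
- command_gripper(opening, newtons=None): finger opening in m; newtons is the grip in N (None keeps the last); returns when the fingers have stopped.
- sleep(seconds).
- inverse_kinematics(position, orientation): joint angles nearest the present ones, or None.
- sense(): the state.
- camera(name): name is "scene" or "top" or "wrist"; returns (picture, depth): 480x640x3 uint8, red, green, blue; 480x640 float32, m along the optical axis (not along the pixel's ray), 0 where there is no reading.
- camera_params(name): a dict with "K" (3x3 intrinsics, pixels), "position" and "rotation" of the camera in the world; the wrist camera has in their place "tool_from_camera" (4x4, takes a point from camera to tool coordinates, whose origin is the TCP and whose axes are the tool frame's). Camera axes: x right, y down, z forward; pixel columns grow to the right and rows downward; lengths in m; the calibration is good to about 2 mm. A picture is of the moment at which its call begins: read the wrist's pose just before it. camera_params takes no time and is no camera call.
A pose or a line that the arm cannot do raises Unreachable and nothing moves.
- finish_job(): hands the job in, once; it reports no verdict.
The state is a dict: "time_s": time; "joint_pos": joint angles; "qd": joint speeds; "joint_efforts": joint torques, N m; "position": TCP position; "tcp_rot": TCP orientation; "wrist_force": force on the tool from outside, world axes, zero at the start; "ft_torque": the same for the moment, N m; "finger_gap": finger opening in m.
Only numpy, scipy, OpenCV 4.12 (cv2) and the standard library are available. Lean on these libraries where they do the work, as an engineer would, in place of code of your own. Each camera call takes 0.05 s, during which the arm holds its last target.

TASK

Lift the lid of the small blast cabinet to at least 35 degrees and finish while still holding it there with the gripper, so that I can take the rings out; it has no stay and falls shut if let go. Nobody can see whether the catch under its knob is on, so feel for it with a gentle tug and, if it is caught, turn the knob until it lets go; do not wrench the lid against the catch. Leave the jar, the steel block and the ring mandrel beside the cabinet where they are.

Things in the scene. Friction and masses are not known exactly. Their poses are not given: they have to be found in the camera images.
- cabinet: Grey painted steel bench-top blast cabinet, 240 mm deep (its x), 320 mm wide (its y), 150 mm high up to the rim that the lid lies on; fixed to the bench. Origin: centre of its underside, on the bench; z up. Its front with two round arm ports faces -x (towards the robot); the lid's hinge runs along its far (+x) top edge.
- lid: The lid: grey steel frame with a clear window, 240 x 320 x 12 mm, 0.6 to 0.9 kg. Origin: middle of its hinge axis, level with its underside. Its x points away from the front edge (at x = -235 mm), y along the hinge, z is its normal (top face z = 12 mm), vertical when shut. Opens about +y, front rising, 0 to 69 degrees. No stay or spring: it takes 3 to 6 N at the knob and falls shut if let go.
- knob_grip (a point): Where to grip the knob: on its axis, 31 mm above the lid's top, at x = -195, y = 0, z = 43 mm in the lid's frame; moves with the lid, does not turn with the knob. Round black fluted knob, 32 mm in diameter, head 15 to 43 mm above the lid on an 18 mm stem, its axis the lid's normal. Turns endlessly both ways (0.06 N m) and stays where left. Nothing else stands on the lid.
- knob_top (a point): Middle of the knob's top face, 43 mm above the lid's top; does not turn with the knob. Caught, the lid gives 1 to 2 mm here and stops dead. A catch that is on at the start comes free when the knob is turned anticlockwise (from above) by up to 65 degrees, or clockwise by 35 to 100; it stays free over about 80 degrees of turning, then catches again. The knob's look does not tell its state.
- keeper: Slotted steel strip (80 x 90 x 4 mm) fixed in the cabinet, hidden under the lid below the knob. A straight 48 mm turn-bar on the knob's shaft catches under it when crosswise to the front edge and passes its slot when along the front edge: free over about 80 degrees of each half turn, caught over 100. Origin: its centre, 80 mm in front of the cabinet's centre, 144 mm above the bench.
- bead_jar: Closed glass jar of blasting beads with a metal cap, 68 mm in diameter, 95 mm high, standing on the bench beside the cabinet. Origin: centre of its underside.
- bench_block: Plain square steel bench block, 75 x 75 x 20 mm, 0.85 kg, lying beside the cabinet. Origin: centre of its underside.
- ring_mandrel: Tapered steel ring mandrel, upright in a wooden foot 90 x 70 x 30 mm, 140 mm high over all, standing beside the cabinet. Origin: centre of its underside.

How it is judged:
On the way, in this order (a step that is already met when the one before it is completed fails the run):
1. the lid is tugged: either the catch is felt to hold or the lid gives ((contact force between lid and keeper above 1 N or angle between lid's own z axis and vertical above 0.025 rad)), for 0.02 s.
2. the lid is free of its catch and comes up past 15 degrees (angle between lid's own z axis and vertical above 0.26 rad), for 0.2 s.
At the end, for the whole second after the job is handed in: The lid stands open by more than 32 degrees (0.56 rad), still (below 0.03 m/s and 0.1 rad/s), carried by the fingers on the lid or its knob (contact over 1 N) and propped by nothing else (the keeper, jar, block and mandrel press on it with less than 0.3 N) (angle between lid's own z axis and vertical above 0.56 rad and linear speed of lid below 0.03 m/s and angular speed of lid below 0.1 rad/s and contact force between the fingers and lid above 1 N and contact force between lid and keeper below 0.3 N and contact force between lid and bead_jar below 0.3 N and contact force between lid and bench_block below 0.3 N and contact force between lid and ring_mandrel below 0.3 N); the arm keeps its last pose, push and grip.
It fails at once if the lid is wrenched against its catch (turn-bar on keeper over 40 N) (contact force between lid and keeper above 40 N).
It fails at once if the jar is shifted by more than 30 mm or tipped (distance of bead_jar from where it was at the start of the episode above 0.03 m or angle between bead_jar's own z axis and vertical above 0.35 rad).
It fails at once if the steel block is shifted by more than 30 mm (distance of bench_block from where it was at the start of the episode above 0.03 m).
It fails at once if the ring mandrel is shifted by more than 30 mm or tipped (distance of ring_mandrel from where it was at the start of the episode above 0.03 m or angle between ring_mandrel's own z axis and vertical above 0.35 rad).
It also fails if it takes over 51 s, if anything falls off the work surface, if the arm or the gripper's body presses on something with over 40 N, if the wrist force passes 120 N, or if a joint passes its speed limit or range.

## Working session

There is one attempt and no reset: what is moved stays moved. The work goes in short steps, each a Python script; the robot and the scene stay as the last script left them, time stands still between calls to the robot, and variables do not carry over. Pictures are saved under pics/ and viewed, and the job is handed in when it is done.

```bash
ls; mkdir -p pics; python3 - <<'E'
from rig import *
import cv2
s=sense();print(s)
for n in("scene","top"):
    p,d=camera(n);cv2.imwrite(f"pics/{n}0.png",p[:,:,::-1]);import numpy as np;np.save(f"pics/{n}0d.npy",d)
for n in("scene","top","wrist"):print(n,camera_params(n))
E
```

```text
pics
{'time_s': 0.0, 'joint_pos': array([ 1.09910487,  0.4694469 , -0.04858321,  1.53374508,  0.02411685,
        1.14100807, -0.08227254]), 'qd': array([-0.00104006, -0.00126409,  0.00022247, -0.00082   , -0.00157215,
        0.00059935, -0.00042061]), 'joint_efforts': array([-1.04323721e-03, -5.10301495e+01, -4.68362309e-02, -2.37712133e+01,
        1.07952164e-02,  7.47774116e-03, -5.49797647e-06]), 'position': array([ 0.28897143, -0.60939426,  0.25523602]), 'tcp_rot': array([[-9.52916129e-04,  9.03534773e-01,  4.28513717e-01],
       [ 1.78241680e-03,  4.28514765e-01, -9.03533020e-01],
       [-9.99997957e-01, -9.72011414e-05, -2.01881419e-03]]), 'wrist_force': array([-0.97107466,  0.64463917,  0.59475491]), 'ft_torque': array([0.0723835 , 0.02700714, 0.06643791]), 'finger_gap': 0.08567390742742223}
scene {'K': array([[444.78774633,   0.        , 317.14160703],
       [  0.        , 444.78774633, 237.41114894],
       [  0.        ,   0.        ,   1.        ]]), 'position': array([ 0.72320451, -0.25668935,  1.10138429]), 'rotation': array([[ 0.86561701,  0.47251185, -0.16564947]
[... 308 characters left out ...]
1.0852997 ]), 'rotation': array([[-0.00760905, -0.9874353 ,  0.15784055],
       [-0.99994577,  0.006391  , -0.00822309],
       [ 0.007111  , -0.15789456, -0.98743037]])}
wrist {'K': array([[357.94341419,   0.        , 317.64503223],
       [  0.        , 357.94341419, 237.77068848],
       [  0.        ,   0.        ,   1.        ]]), 'tool_from_camera': array([[-2.95496288e-04, -2.88437711e-01,  9.57498616e-01,
        -1.16142296e-01],
       [ 1.30051304e-03, -9.57497959e-01, -2.88437111e-01,
         7.42630931e-02],
       [ 9.99999111e-01,  1.16000734e-03,  6.58054097e-04,
         9.02450561e-04],
       [ 0.00000000e+00,  0.00000000e+00,  0.00000000e+00,
         1.00000000e+00]])}
```

View pics/scene0.png

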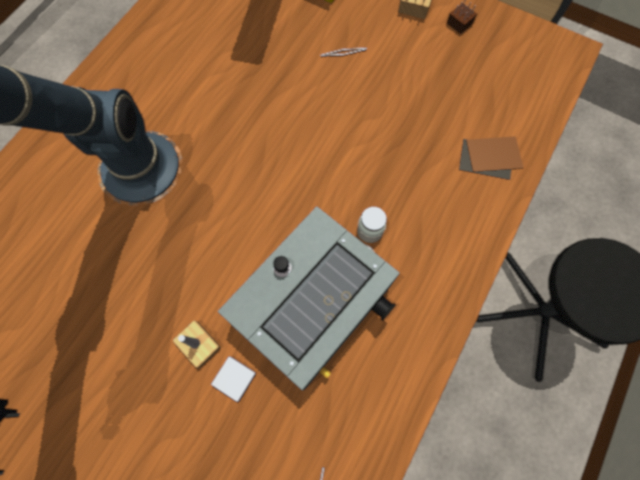

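View pics/top0.png

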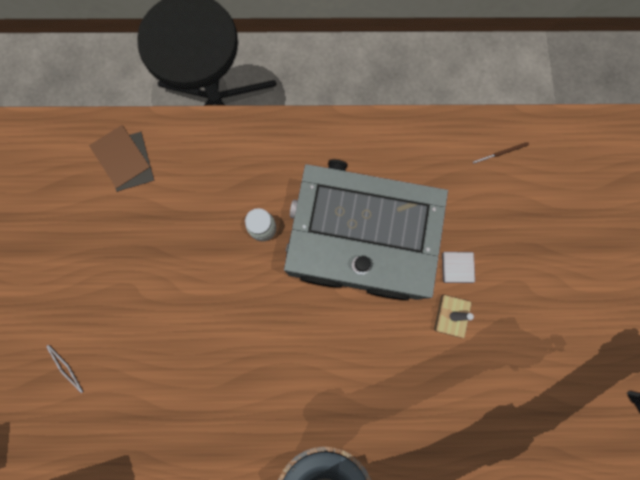

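In the scene view the cabinet lid has corners near (317,207), (399,272), (304,388) and (221,312), with the knob at (281,264). In the top view the knob is at (362,264), the jar at (260,222), the block at (459,267) and the mandrel at (455,316). I'll refine these and triangulate.

```bash
cat > h.py <<'E'
import numpy as np, cv2
def ray(P,uv):
    K=np.array(P["K"]);d=np.linalg.inv(K)@[uv[0],uv[1],1.];return np.array(P["position"]),np.array(P["rotation"])@d
def tri(rs):
    A=np.zeros((3,3));b=np.zeros(3)
    for o,d in rs:
        d=d/np.linalg.norm(d);M=np.eye(3)-np.outer(d,d);A+=M;b+=M@o
    x=np.linalg.solve(A,b)
    return x,[float(np.linalg.norm((np.eye(3)-np.outer(d,d)/(d@d))@(x-o))) for o,d in rs]
def plane(r,z): o,d=r;return o+d*(z-o[2])/d[2]
E
python3 - <<'E'
from rig import *
from h import *
ims={n:cv2.imread(f"pics/{n}0.png") for n in("scene","top")}
dep={n:np.load(f"pics/{n}0d.npy") for n in ims}
P={n:camera_params(n) for n in ims}
kn={"scene":(281,264),"top":(362,264)}
pts={}
for n,im in ims.items():
    hsv=cv2.cvtColor(im,cv2.COLOR_BGR2HSV);g=im.max(2)
    m=(g<60).astype(np.uint8); u,v=kn[n]; w=np.zeros_like(m);w[v-14:v+15,u-14:u+15]=m[v-14:v+15,u-14:u+15]
    c=max(cv2.findContours(w,0,1)[0],key=cv2.contourArea);print(n,"knob",cv2.minEnclosingCircle(c),cv2.boundingRect(c),"depth",dep[n][v,u])
    # lid mask grey-green
    b,gg,r=[im[:,:,i].astype(int) for i in range(3)]
    hh=hsv[:,:,0];print("lid px",im[300,270] if n=="scene" else im[265,400],hsv[300,270] if n=="scene" else hsv[265,400])
    (u0,v0),_=cv2.minEnclosingCircle(c)
    o,d=ray(P[n],(u0,v0));print("knob depth pt",o+d*dep[n][int(v0),int(u0)])
    big=cv2.resize(im[190:410,200:420] if n=="scene" else im[150:350,230:490],None,fx=3 if n=="scene" else 3,fy=3,interpolation=cv2.INTER_CUBIC)
    cv2.imwrite(f"pics/{n}_zoom.png",big[:600,:800])
E
```

```text
scene knob ((281.0, 264.5), 7.632268905639648) (275, 258, 13, 14) depth 0.9273212
lid px [153 159 149] [ 72  16 159]
knob depth pt [ 0.53105559 -0.08199003  0.2062023 ]
top knob ((362.593017578125, 263.1511535644531), 7.634332180023193) (356, 257, 15, 14) depth 0.8873073
lid px [128 131 123] [ 79  16 131]
knob depth pt [ 0.52640666 -0.08056915  0.20371545]
```

```bash
sleep 1; python3 - <<'E'
import cv2
a=cv2.imread("pics/scene_zoom.png");print(a.shape,cv2.imread("pics/top_zoom.png").shape)
E
```

```text
(600, 660, 3) (600, 780, 3)
```

View pics/top_zoom.png

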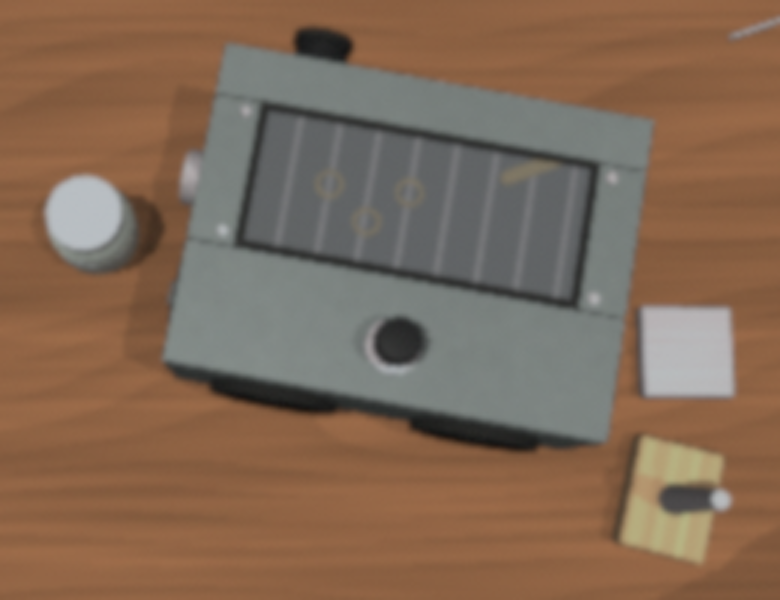

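View pics/scene_zoom.png

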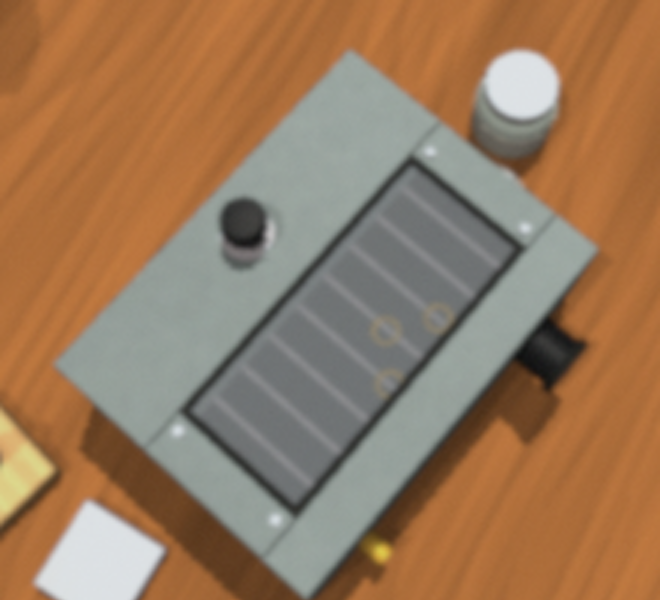

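```bash
python3 - <<'E'
from rig import *
from h import *
P={n:camera_params(n) for n in("scene","top")}
so=np.array([200,190]);to=np.array([230,150])
z=lambda p,o:(np.array(p)+.5)/3-.5+o
C={"A":((597,247),(228,44)),"B":((305,600),(653,120)),"C":((57,364),(607,439)),"D":((350,50),(163,361)),"knob":((243,222),(400,340)),
"jarcap":((521,86),(84,212)),"block":((100,552),(687,351))}
R={}
for k,(s,t) in C.items():
    x,e=tri([ray(P["scene"],z(s,so)),ray(P["top"],z(t,to))]);R[k]=x;print(k,x.round(4),np.round(e,4))
for k in "ABCD": print(k,"plane .162",plane(ray(P["scene"],z(C[k][0],so)),.162).round(4),plane(ray(P["top"],z(C[k][1],to)),.162).round(4))
for a,b in("AB","DC","AD","BC"):
    d=R[a]-R[b];print(a,b,np.linalg.norm(d),np.degrees(np.arctan2(d[1],d[0])))
E
```

```text
A [0.7508 0.037  0.1683] [0.0014 0.0014]
B [ 0.6922 -0.2741  0.1637] [0.0004 0.0004]
C [ 0.4612 -0.2274  0.1679] [0.0015 0.0015]
D [0.5186 0.0836 0.1617] [0.0013 0.0013]
knob [ 0.5277 -0.0808  0.2016] [0.0012 0.0012]
jarcap [0.6405 0.1496 0.0968] [0.0003 0.0003]
block [ 0.5357 -0.3255  0.0489] [0.0021 0.0021]
A plane .162 [0.752  0.0401 0.162 ] [0.752  0.0361 0.162 ]
B plane .162 [ 0.6924 -0.2739  0.162 ] [ 0.6924 -0.275   0.162 ]
C plane .162 [ 0.4607 -0.2261  0.162 ] [ 0.4605 -0.2301  0.162 ]
D plane .162 [0.5195 0.0845 0.162 ] [0.5177 0.0827 0.162 ]
A B 0.3166248555029175 79.3171101295486
D C 0.3162975721442634 79.54882294274648
A D 0.23698172705796425 -11.363943155457996
B C 0.23565375699099694 -11.45465646272207
```

```bash
cat >> h.py <<'E'
YAW=np.radians(-11.0)
KT=np.array([0.5285,-0.0803])   # knob xy
from scipy.spatial.transform import Rotation as Ro
RL=Ro.from_euler('z',YAW).as_matrix()
def tool(sgn,turn=0,th=0):
    """tool orientation at jaw=+-lid y turned ccw by turn deg, lid angle th deg"""
    x=np.array([0,0,-1.]);z=np.array([0,sgn,0.]);y=np.cross(z,x)
    T=np.column_stack([x,y,z])
    return RL@Ro.from_euler('y',th,degrees=True).as_matrix()@Ro.from_euler('z',turn,degrees=True).as_matrix()@T
def hinge():
    return np.array([*KT,0.150])+RL@np.array([0.195,0,0])
def grip(th,dz=0.0):
    """knob grip point for lid angle th, dz along lid normal"""
    return hinge()+RL@Ro.from_euler('y',th,degrees=True).as_matrix()@np.array([-0.195,0,0.043+dz])
def tcp(th,R,dz=0.0): return grip(th,dz)-0.006*R[:,0]
E
python3 - <<'E'
from rig import *
from h import *
print(sense()["time_s"])
for sg in(1,-1):
  for tu in(-110,-80,-40,0,40,75,100):
    R=tool(sg,tu);q=inverse_kinematics(tcp(0,R),R);print(sg,tu,None if q is None else np.round(q,2))
  for th in(10,20,30,38,42):
    R=tool(sg,0,th);q=inverse_kinematics(tcp(th,R),R);print("th",sg,th,None if q is None else np.round(q,2))
  for th in(20,30,38,42):
   for lag in(10,20,30):
    R=tool(sg,0,th-lag);q=inverse_kinematics(tcp(th,R),R);print("lag",lag,sg,th,None if q is None else np.round(q,2))
E
```

```text
0.1
1 -110 [ 0.46  0.34 -0.48  1.91  0.19  0.93 -0.65]
1 -80 [ 0.52  0.36 -0.56  1.91  0.23  0.94 -0.16]
1 -40 [ 0.61  0.38 -0.67  1.9   0.29  0.96  0.49]
1 0 [ 0.65  0.39 -0.73  1.9   0.32  0.97  1.15]
1 40 [ 0.93  0.57 -1.17  1.89  0.6   1.09  1.6 ]
1 75 [ 0.93  0.57 -1.17  1.89  0.6   1.09  2.21]
1 100 [-0.75  0.5   1.12  1.97 -0.54  1.01 -2.54]
th 1 10 [ 0.63  0.47 -0.74  1.73  0.28  1.24  1.18]
th 1 20 [ 0.6   0.56 -0.75  1.56  0.26  1.51  1.18]
th 1 30 [ 0.55  0.67 -0.75  1.37  0.25  1.76  1.17]
th 1 38 [ 0.5   0.76 -0.73  1.21  0.23  1.96  1.15]
th 1 42 None
lag 10 1 20 [ 0.63  0.46 -0.74  1.66  0.27  1.31  1.2 ]
lag 20 1 20 [ 0.65  0.37 -0.74  1.77  0.27  1.11  1.21]
lag 30 1 20 [ 0.67  0.28 -0.72  1.88  0.28  0.89  1.21]
lag 10 1 30 [ 0.58  0.57 -0.74  1.47  0.26  1.58  1.19]
lag 20 1 30 [ 0.61  0.47 -0.74  1.57  0.27  1.39  1.21]
lag 30 1 30 [ 0.64  0.38 -0.73  1.69  0.27  1.18  1.22]
lag 10 1 38 [ 0.53  0.67 -0.75  1.31  0.26  1.79  1.18]
lag 20 1 38 [ 0.57  0.57 -0.74  1.41  0.27  1.6   1.2 ]
lag 30 1 38 [ 0.6   0.47 -0.74  1.52  0.28  1.4   1.21]
lag 10 1 42 [ 0.51  0.72
[... 707 characters left out ...]
9]
th -1 42 None
lag 10 -1 20 [ 0.24  0.37 -0.21  1.68  0.05  1.27 -1.74]
lag 20 -1 20 [ 0.28  0.29 -0.26  1.79  0.08  1.07 -1.76]
lag 30 -1 20 [ 0.34  0.22 -0.32  1.9   0.13  0.87 -1.8 ]
lag 10 -1 30 [ 0.21  0.47 -0.16  1.49  0.02  1.53 -1.72]
lag 20 -1 30 [ 0.24  0.38 -0.2   1.6   0.05  1.34 -1.73]
lag 30 -1 30 [ 0.28  0.3  -0.25  1.71  0.08  1.14 -1.76]
lag 10 -1 38 [ 0.18  0.56 -0.12  1.33  0.    1.73 -1.7 ]
lag 20 -1 38 [ 0.21  0.47 -0.16  1.44  0.03  1.55 -1.72]
lag 30 -1 38 [ 0.24  0.39 -0.2   1.54  0.06  1.36 -1.73]
lag 10 -1 42 [ 0.17  0.61 -0.1   1.25 -0.01  1.83 -1.7 ]
lag 20 -1 42 [ 0.19  0.52 -0.14  1.35  0.02  1.65 -1.71]
lag 30 -1 42 [ 0.22  0.44 -0.18  1.46  0.05  1.46 -1.72]
```

```bash
python3 - <<'E'
from rig import *
from h import *
s=sense();p=s["position"]
move_l([p[0],p[1],0.36],feed=0.25)
R=tool(-1)
movep([KT[0]-0.05,KT[1],0.36],R)
for i,(dx) in enumerate((-0.05,0.03)):
    if i: move_l([KT[0]+dx,KT[1],0.33],feed=0.2)
    sleep(0.2)
    s=sense();im,d=camera("wrist");cv2.imwrite(f"pics/w{i}.png",im[:,:,::-1]);np.savez(f"pics/w{i}.npz",p=s["position"],R=s["tcp_rot"],d=d)
    print(s["time_s"],s["position"],s["wrist_force"])
E
```

```text
2.8917 [ 0.47852366 -0.08096212  0.35988244] [0.10411351 0.41181965 0.32166125]
3.7167 [ 0.55782513 -0.08041334  0.3309187 ] [ 0.74957855  0.50536605 -0.00833967]
```

View pics/w0.png

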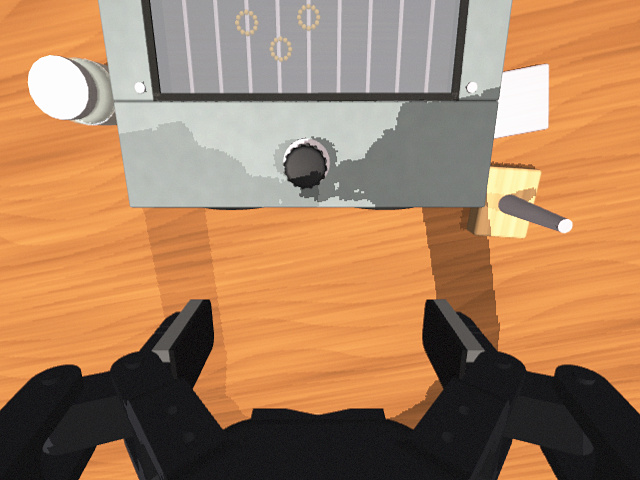

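View pics/w1.png

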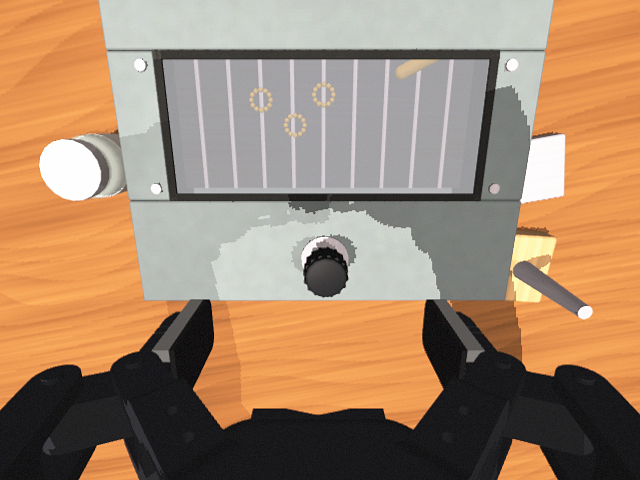

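```bash
python3 - <<'E'
from rig import *
from h import *
P=camera_params("wrist");T=np.array(P["tool_from_camera"]);K=np.array(P["K"])
rs=[]
for i,(u,v) in enumerate(((304,165),(326,277))):
    z=np.load(f"pics/w{i}.npz");im=cv2.imread(f"pics/w{i}.png");d=z["d"]
    d0=np.median(d[v-5:v+6,u-5:u+6]);
    Rc=z["R"]@T[:3,:3];oc=z["R"]@T[:3,3]+z["p"]
    # world z of all pixels from depth; top face mask
    vv,uu=np.mgrid[:480,:640];X=np.stack([(uu-K[0,2])/K[0,0]*d,(vv-K[1,2])/K[1,1]*d,d],-1)@Rc.T+oc
    w=np.zeros((480,640),bool);w[v-40:v+40,u-40:u+40]=1
    zt=np.median(X[v-5:v+6,u-5:u+6,2])
    m=w&(abs(X[...,2]-zt)<.004)&(d>0)
    n,l,st,ce=cv2.connectedComponentsWithStats(m.astype(np.uint8));k=l[v,u]
    (cx,cy),r=cv2.minEnclosingCircle(np.argwhere(l==k)[:,::-1].astype(np.int32))
    print(i,"ztop",zt,"circ",cx,cy,r,"cent",ce[k],"xyz mean",X[l==k].mean(0),"lid z",np.median(X[v-60:v+60,u+60:u+90,2]))
    rs.append((oc,Rc@np.linalg.inv(K)@[ce[k][0],ce[k][1],1]))
    g=[(132,206),(486,207)] if i==0 else [(146,299),(508,300)]
    o=[]
    for (a,b) in g:
        dd=Rc@np.linalg.inv(K)@[a,b,1];o.append(plane((oc,dd),.162))
    e=o[0]-o[1];print("front edge",np.round(o,4),np.linalg.norm(e),np.degrees(np.arctan2(e[1],e[0]))-90)
print(tri(rs))
E
```

```text
0 ztop 0.20348869458137347 circ 304.4175109863281 166.13917541503906 22.562454223632812 cent [304.70437196 166.03122831] xyz mean [ 0.52803986 -0.08110522  0.20303934] lid z 0.16032889566445158
front edge [[ 0.5195  0.0793  0.162 ]
 [ 0.4583 -0.2307  0.162 ]] 0.3159942856806498 -11.166481567222348
1 ztop 0.20362143200058086 circ 325.2443542480469 275.0839538574219 22.341859817504883 cent [325.31002163 275.96539293] xyz mean [ 0.52912953 -0.08108432  0.20306805] lid z 0.16012601241956775
front edge [[ 0.5206  0.0794  0.162 ]
 [ 0.4592 -0.2321  0.162 ]] 0.3174779098943618 -11.151512994509687
(array([ 0.52782534, -0.08092929,  0.19979198]), [1.620534445137135e-05, 1.6205344451357738e-05])
```

```bash
sed -i 's/^YAW=.*/YAW=np.radians(-11.1)/;s/^KT=.*/KT=np.array([0.5284,-0.0810])/' h.py; cat >> h.py <<'E'
def st(sense,msg=""):
    s=sense();print(msg,round(s["time_s"],2),"p",s["position"].round(4),"F",s["wrist_force"].round(2),"T",s["ft_torque"].round(2),"gap",round(s["finger_gap"],4));return s
E
python3 - <<'E'
from rig import *
from h import *
R=tool(-1)
a=tcp(0,R);movep(tcp(0,R,0.05),R)
st(sense)
print(move_l(a,R,feed=0.08,until_force=8));st(sense,"down")
command_gripper(0.0,newtons=60);sleep(.2)
s=st(sense,"gripped")
R1=tool(-1,0,2.5)
r=move_l(tcp(2.5,R1),R1,feed=0.006,until_force=10)
print("stop",r);st(sense,"tug")
E
```

```text
4.21 p [ 0.5289 -0.0811  0.2499] F [-0.04  0.56  0.64] T [-0.01 -0.01  0.01] gap 0.0854
False
down 4.98 p [ 0.5288 -0.0809  0.1993] F [0.28 0.01 0.77] T [ 0.01  0.02 -0.07] gap 0.0853
gripped 5.73 p [ 0.5286 -0.0807  0.1995] F [-1.59  0.59  5.6 ] T [ 0.21  0.3  -0.07] gap 0.0307
stop True
tug 6.28 p [ 0.5287 -0.0808  0.1996] F [0.31 0.29 2.42] T [-0.11 -0.19  0.04] gap 0.0304
```

```bash
python3 - <<'E'
from rig import *
from h import *
st(sense,"a")
p=sense()["position"];R=sense()["tcp_rot"]
for h in(0.001,0.002,0.003,0.004,0.005):
    r=move_l(p+[0,0,h],R,feed=0.01,until_force=14)
    s=st(sense,f"h{h} {r}")
    if r or s["wrist_force"][2]<-16: break
E
```

```text
a 6.28 p [ 0.5287 -0.0808  0.1996] F [0.31 0.29 2.42] T [-0.11 -0.19  0.04] gap 0.0304
h0.001 False 6.57 p [ 0.5287 -0.0808  0.1999] F [ 1.41  1.02 -5.7 ] T [-0.02 -0.66 -0.05] gap 0.0305
h0.002 False 6.82 p [ 0.5289 -0.0808  0.2014] F [ 3.4  -0.1  -5.48] T [ 0.03 -0.82 -0.03] gap 0.0303
h0.003 False 7.07 p [ 0.5291 -0.0809  0.2027] F [ 4.85  0.48 -5.75] T [ 0.02 -0.98 -0.07] gap 0.0304
h0.004 False 7.32 p [ 0.5293 -0.0809  0.2037] F [ 5.74 -0.56 -7.18] T [ 0.06 -1.09  0.08] gap 0.0303
h0.005 False 7.57 p [ 0.5294 -0.0809  0.2047] F [ 6.24 -0.28 -7.32] T [-0.03 -1.19 -0.01] gap 0.0305
```

Fz settled near -6 to -7 N over 5 mm of rise, with no dead stop. The lid seems free, so I'll follow the arc a little further with a force guard.

```bash
python3 - <<'E'
from rig import *
from h import *
for th in(3,5,8):
    R=tool(-1,0,th)
    r=move_l(tcp(th,R),R,feed=0.02,until_force=14)
    s=st(sense,f"th{th} {r}")
    if r: break
p,d=camera("top");cv2.imwrite("pics/top1.png",p[150:350,230:490,::-1])
E
```

```text
th3 False 7.97 p [ 0.5311 -0.0813  0.209 ] F [ 3.69  0.82 -4.09] T [ 0.19 -0.92 -0.11] gap 0.0307
th5 False 8.47 p [ 0.5333 -0.0817  0.2157] F [ 3.86  1.94 -4.88] T [ 0.35 -0.98 -0.11] gap 0.0307
th8 False 9.15 p [ 0.5369 -0.0824  0.2256] F [ 2.79  2.67 -5.67] T [ 0.57 -1.02 -0.14] gap 0.0307
```

```bash
python3 - <<'E'
from rig import *
from h import *
for th in(13,18,23,28):
    R=tool(-1,0,th)
    r=move_l(tcp(th,R),R,feed=0.06,until_force=20)
    s=st(sense,f"th{th} {r}")
    if r: break
p,d=camera("scene");cv2.imwrite("pics/scene2.png",p[:,:,::-1])
E
```

```text
th13 False 9.64 p [ 0.544  -0.0838  0.2411] F [ 2.64  4.18 -5.02] T [ 0.63 -1.18 -0.27] gap 0.0305
th18 False 10.08 p [ 0.5524 -0.0855  0.2563] F [ 3.62  3.44 -5.01] T [ 0.68 -1.42 -0.37] gap 0.0305
th23 False 10.53 p [ 0.5622 -0.0874  0.2707] F [ 2.41  4.33 -5.2 ] T [ 0.67 -1.57 -0.44] gap 0.0306
th28 False 10.97 p [ 0.5732 -0.0896  0.2843] F [ 2.2   4.28 -5.57] T [ 0.63 -1.71 -0.59] gap 0.0303
```

View pics/scene2.png

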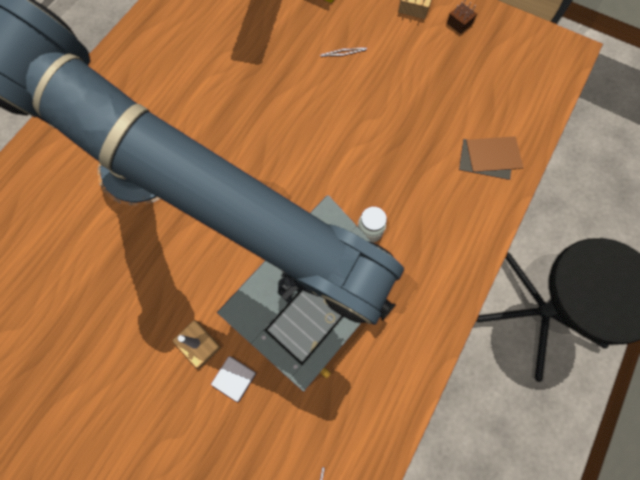

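The scene view shows the arm over the cabinet with the lid tilted up. Its near-left corner is around (330,198), and the jar, block and mandrel have not moved. Continuing to about 38°.

```bash
python3 - <<'E'
from rig import *
from h import *
for th,l in((33,1),(38,2.5),(39.5,4)):
    R=tool(-1,0,th-l)
    r=move_l(tcp(th,R),R,feed=0.06,until_force=20)
    s=st(sense,f"th{th} {r}")
    if r: break
sleep(.5);s=st(sense,"hold");print(s["joint_pos"].round(2))
im,d=camera("wrist");cv2.imwrite("pics/w2.png",im[:,:,::-1]);np.savez("pics/w2.npz",p=s["position"],R=s["tcp_rot"],d=d)
p,_=camera("top");cv2.imwrite("pics/top2.png",p[:,:,::-1])
E
```

```text
th33 False 11.46 p [ 0.5848 -0.0918  0.2965] F [ 1.46  5.37 -7.64] T [ 0.65 -1.59 -0.67] gap 0.031
th38 False 11.9 p [ 0.5972 -0.0942  0.3077] F [ 1.05  4.96 -7.08] T [ 0.77 -1.2  -0.76] gap 0.0302
th39.5 False 12.15 p [ 0.6012 -0.095   0.311 ] F [ 0.14  5.06 -8.69] T [ 0.73 -1.16 -0.62] gap 0.0301
hold 12.65 p [ 0.6011 -0.095   0.3109] F [ 0.78  5.2  -8.11] T [ 0.71 -1.2  -0.66] gap 0.0308
[ 0.31  0.66 -0.35  1.24  0.08  1.89 -1.8 ]
```

View pics/w2.png

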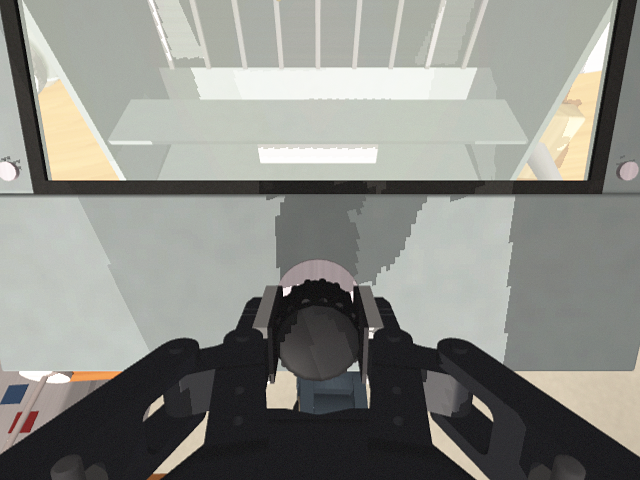

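View pics/top2.png

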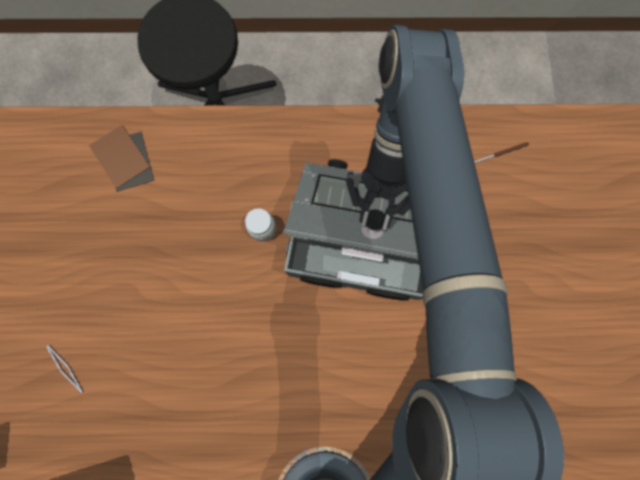

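The wrist view shows the knob at (318,335) held squarely between the pads. The top view shows the open front of the cabinet and the jar in place at (260,222). Next I'll measure the lid angle from the depth image.

```bash
python3 - <<'E'
from rig import *
from h import *
P=camera_params("wrist");T=np.array(P["tool_from_camera"]);K=np.array(P["K"])
z=np.load("pics/w2.npz");d=z["d"];Rc=z["R"]@T[:3,:3];oc=z["R"]@T[:3,3]+z["p"]
vv,uu=np.mgrid[:480,:640];X=np.stack([(uu-K[0,2])/K[0,0]*d,(vv-K[1,2])/K[1,1]*d,d],-1)@Rc.T+oc
m=np.zeros(d.shape,bool);m[205:320,20:200]=1;m[205:320,450:620]=1;m&=d>0
Y=X[m];c=Y.mean(0);n=np.linalg.svd((Y-c)[::20])[2][2];n*=np.sign(n[2])
print("lid angle",np.degrees(np.arccos(n[2])),"n",n,"resid",np.std((Y-c)@n),"tool tilt",np.degrees(np.arccos(-z["R"][2,0])))
s0=sense();sleep(1.0);s=st(sense,"hold");print(s["position"]-s0["position"],abs(s["qd"]).max())
p,_=camera("scene");cv2.imwrite("pics/scene3.png",p[:,:,::-1])
E
```

```text
lid angle 39.03861370708941 n [ 0.61851901 -0.11890201  0.77672166] resid 0.000604949699382428 tool tilt 35.63716103316197
hold 13.75 p [ 0.6011 -0.095   0.3109] F [ 0.63  5.56 -8.54] T [ 0.77 -1.24 -0.59] gap 0.0304
[ 1.19601501e-06  7.58960339e-06 -1.05105490e-05] 0.0027140961736899865
```

View pics/scene3.png

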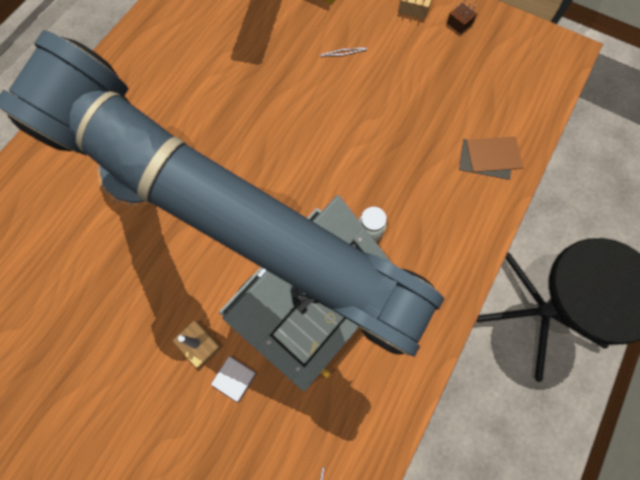

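The lid stands open at 39° and is not moving. In the scene view the jar at (373,218), block at (234,379) and mandrel at (196,344) are where they started. Handing in.

```bash
python3 - <<'E'
from rig import *
finish_job()
E
```

```text
the job is handed in; nothing more can be done
```

The lid is open at about 39 degrees, and the gripper is still holding it there by its knob. I handed the job in at about 14 s; no verdict is reported.

- **Catch:** I gripped the knob at 60 N and tugged gently. The first tug stopped on its force limit after about 0.1 mm, which showed nothing. The second, straight up in 1 mm steps, rose 5 mm at a steady 6–7 N with no dead stop. The catch was off, so I did not turn the knob.
- **Lift:** I then raised the lid along its hinge arc, tilting the tool with it. Forces along the way stayed below about 11 N.
- **Last checks:**
  - The wrist depth image put the lid at 39.0 degrees, and the tool moved less than 0.02 mm over a 1 s hold.
  - The finger gap was steady at 30–31 mm, with about 8.5 N carried.
  - By eye in the scene picture, the jar, block and mandrel had not moved.
- **Disagreements:**
  - Triangulating the knob top gave a height of 0.200–0.202 m, while the depth images gave mostly 0.203–0.204 m and the text implies 0.205 m.
  - A small sideways force of about 5 N and moments of up to about 1.3 N m remain at the wrist, probably from small hinge misalignment and the tool tilting 3.4 degrees less than the lid.

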